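# Refit the keyed portion hub on the rabbit-pellet dispenser

## Task

Take the washed portion hub off its drying peg, slip it over the pellet dispenser's upright spindle and turn it while pressing lightly until its tab drops into the keyway, so that it sits fully home, flat on the spindle's flange, then let go. Feel for the keyway and do not force it: the hub must never bear on the dispenser with more than 25 N. Leave the bowl, jar, chew block and comb where they stand.

Things in the scene. Friction and masses are not known exactly. Their poses are not given: they have to be found in the camera images.
- hub_mid (a point): Hub centre, on its bore's axis, z up. Grey plastic, loose, 0.12 kg, 48 mm tall: a round disc (56 mm across, 10 mm thick; underside 18 mm below this point) with a square boss on top to grip (28 x 28 mm, sides along the hub's x and y; its top 24 mm above this point). A 19 mm wide bore goes right through. Starts upright on the stand, its -x side within 55 degrees of the stand's -x.
- hub_tab (a point): Foot of the hub's only tab, which hangs 6 mm below the disc's underside on the hub's own -x side; it is 6 mm wide and reaches from 17 to 27 mm from the axis. This point is 22 mm from the axis, 24 mm below hub_mid. Straight above the tab a 6 mm wide lug sticks out of the disc's rim to 37 mm from the axis, so that the tab's direction shows from above. Axes as hub_mid.
- hub: The same hub as a whole; origin on the bore's axis at the disc's underside, 18 mm below hub_mid.
- stand: Wooden drying peg, fixed: a 90 x 90 x 14 mm foot, a 28 mm wide shoulder up to 28 mm above the table, on which the hub's disc rests, and a 15 mm dowel in the hub's bore, ending 58 mm above the table (the hub must rise 30 mm to clear it). Origin under its centre, on the table.
- seat (a point): Centre of the flange's top face, 92 mm above the table; axes as the dispenser's (-x to its front, z up). The metal flange is 68 mm across and does not turn by hand. From it stands a spindle, 16 mm thick, 34 mm tall, tapered over its last 8 mm. Tab on top of the flange: the disc's underside is 6 mm above this point. Seated: the underside lies at this point and hub_mid is 18 mm above it.
- spindle_tip (a point): Top of the spindle, 34 mm above seat. Flange and spindle (and seat and this point) are sprung: pressed, they yield straight down by up to 6 mm, beginning at about 3.5 N and rising 0.7 N per mm to about 8 N, then stop hard. The hub's own weight does not push them down. Axes as the dispenser's.
- dispenser: Pellet dispenser, fixed: white round housing, 124 mm across, 70 mm tall, spout at its front (-x), flange and spindle above. The flange has one keyway: a radial slot, 10 mm wide, 7 mm deep, from 14.5 mm off the axis to the rim, facing anywhere within 35 degrees either side of the front (-x); its angle is not measured. Origin under the housing's centre, on the table.
- bowl: Bystander: white ceramic rabbit bowl, 124 mm across, 52 mm tall; origin under its centre.
- jar: Bystander: clear pellet jar with a green twist cap, 84 mm across, 150 mm tall; origin under its centre.
- chew: Bystander: wooden chew block, 70 x 45 x 40 mm; origin under its centre.
- comb: Bystander: steel grooming comb lying flat, 130 x 33 x 6 mm, long along its x; origin under its centre.
Mind the look-alikes: they are no part of the job. Of the things like the hub, leave any that is red; of the rest the smaller one is meant. Of the things that look like the dispenser, the smallest one is meant.

How it is judged:
By the outcome, as a careful person would: the job done as asked, in the order asked, and still so for the second after the job is handed in, with the robot touching nothing.
It also fails if it takes over 58 s, if anything falls off the work surface, if the arm or the gripper's body presses on something with over 40 N, if the wrist force passes 120 N, or if a joint passes its speed limit or range.

## Robot

A 6-joint arm with a two-finger parallel gripper is mounted at the origin on the work surface. World frame = base frame: x ahead of the robot, y to its left, z up, the work surface at z = 0. Lengths are in m, angles in degrees, forces in N, time in s.
With the tool pointing down it reaches from about 0.25 to 0.8 m from the base axis. Payload 3.9 kg.
Tool frame: the origin (TCP) lies between the finger pads; the fingertips stand 8 mm ahead of it and the grasp point (between the pads) lies 11 mm behind it; z points along the fingers, x is the direction in which the jaws open and shut, and the axes are right-handed (so a half turn about z gives the same grasp; the last joint's range is limited). The gripper opens to 85 mm and grips with 20 to 120 N. Pads are 22 mm wide; open, the fingers measure 114 mm over their backs; the gripper's body (76 mm by 85 mm) begins 54 mm behind the grasp point. The pads swing forward as they close: fully open they stand 13 mm farther back than shut.
Start: joints at [68.468, 14.897, -7.913, 67.191, 0, 90], TCP at [0.193, 0.488, 0.239] pointing down, gripper open.
Joint ranges: [-159.42, 159.42], [-47.68, 98.78], [-73.54, 78.23], [-108.79, 121.32], [-90, 84.71], [-180, 180]. Speed limits (degrees/s): [147.25, 147.25, 180, 180, 180, 180].

## Interface

Orientations are given as a 3x3 rotation matrix whose columns are the frame's x, y, z axes.
In Python, from plant import manip gives the robot as it stands. The module is installed in compiled form; this text tells all that it offers.
- The arm moves only by the tool servo_tool, never from a script. Its argument "steps" is a list of rows, each a list of 3 entries, a list of its own where there are three numbers: the opening, from -1 (shut) to 1 (fully open), then the shift along the tool's x, y, z in cm, then the turn about the tool's z in degrees. In form: [[jaw, [dx, dy, dz], spin], ...]. A call has 1 to 10 rows; each row shifts and turns the commanded pose from where the row before left it, along the tool's axes as they then stand; what a row does not reach is not made up. A row lasts 1/12 s, in which the tool goes at most 41.7 mm and 7.16 degrees, less where a joint would pass 70% of its speed; a pose out of reach is approached as far as the arm can. A call is refused whole if a number of a shift passes 4.17 or a number of a turn 7.16, either way. A call with a gripper value outside its range is refused whole. The fingers move at their own pace and stop on an object; "squeeze" is the grip in N (left out, the last holds). Time passes only in rows, so rows that do not move let the fingers close. It gives the time, the measured TCP pose, the force and the opening at its end, in the units of the state.
- manip.state(): the state, without advancing time (a new reading comes with each control period).
- manip.snapshot(name): name is "scene" or "top" or "wrist"; returns a dict with "pixels" (384x512x3 uint8, blue, green, red), "fovy" (degrees; the focal length in pixels is half the picture's height over the tangent of half this angle, whatever the lens; pixels are square), "cx", "cy" (the principal point, pixels), "R" (3x3) and "t" (3): a world point X has camera coordinates R X + t. Camera axes: x right, y down, z forward; pixel columns grow to the right and rows downward; lengths in m; the calibration is good to about 2 mm. A picture is of the moment at which its call begins. There is no depth.
- manip.job_done(): hands the job in, once; it reports no verdict.
The state is a dict: "time": time; "joints": joint angles; "joint_vel": joint speeds; "joint_efforts": joint torques, N m; "ee_pos": TCP position; "tcp_rot": TCP orientation; "ft_force": force on the tool from outside, world axes, zero at the start; "wrist_torque": the same for the moment, N m; "grip_width": finger opening in m.
Only numpy, scipy, OpenCV 4.12 (cv2) and the standard library are available. Lean on these libraries where they do the work, as an engineer would, in place of code of your own. Each camera call takes 0.05 s, during which the arm holds its last target. There are 200 camera calls.

## Working session

There is one attempt and no reset: what is moved stays moved. The work goes in short steps, Python scripts to look and compute and a tool call to move; the robot and the scene stay as the last step left them, time stands still between calls to the robot, and variables do not carry over. Pictures are saved under pics/ and viewed, about 8 in all and at most 12, crops included, and the job is handed in when it is done.

Besides the shell and the picture viewer there is one more tool, called after "Emit:" as name([rows], argument=value, ...), one row to a line, values as JSON. servo_tool: Moves the arm, as the interface text tells. Its arguments: {"type":"object","properties":{"steps":{"type":"array","items":{"type":"array"}},"squeeze":{"type":"number"}},"required":["steps"]}

```bash
mkdir -p pics; ls
cat > h.py <<'E'
import numpy as np, cv2
from plant import manip
def snap(n,f=None):
    s=manip.snapshot(n)
    for k in("R","t"): s[k]=np.array(s[k])
    s["f"]=s["pixels"].shape[0]/2/np.tan(np.radians(s["fovy"]/2))
    if f: cv2.imwrite("pics/"+f,s["pixels"])
    return s
def ray(s,u,v,z):
    "pixel -> world point at height z"
    d=s["R"].T@np.array([(u-s["cx"])/s["f"],(v-s["cy"])/s["f"],1.]); c=-s["R"].T@s["t"]
    return c+d*(z-c[2])/d[2]
def proj(s,X):
    p=s["R"]@np.asarray(X,float)+s["t"]; return s["f"]*p[0]/p[2]+s["cx"],s["f"]*p[1]/p[2]+s["cy"]
E
python3 - <<'E'
from h import *
a=snap("top","top.png");b=snap("scene","scene.png");c=snap("wrist","wrist.png")
for s in(a,b,c): print(s["f"],s["cx"],s["cy"],-s["R"].T@s["t"],s["R"].round(3).tolist())
st=manip.state();print(st["time"],st["ft_force"],st["grip_width"],np.round(st["tcp_rot"],3).tolist())
cv2.imwrite("pics/both.png",cv2.resize(np.vstack([a["pixels"],b["pixels"]]),(400,600),interpolation=cv2.INTER_AREA))
E
```

```text
pics
469.33535665090966 250.99394038244824 194.17381516973404 [0.46248567 0.09182827 1.35084187] [[0.021, -1.0, 0.004], [-0.998, -0.022, -0.058], [0.058, -0.003, -0.998]]
368.57038656356167 263.03198831123495 191.40231439580015 [ 1.00299917 -0.31485485  0.92483032] [[0.624, 0.781, -0.008], [0.617, -0.499, -0.608], [-0.479, 0.374, -0.794]]
297.7195416673246 260.48043758995607 190.21289124157664 [0.12991243 0.51370065 0.37318956] [[0.368, 0.93, -0.001], [0.897, -0.354, 0.266], [0.247, -0.099, -0.964]]
0.15 [ 0.05924772 -0.6386168   0.04192017] 0.0855653722335955 [[0.367, 0.93, -0.001], [0.93, -0.367, -0.001], [-0.002, 0.0, -1.0]]
```

View pics/top.png

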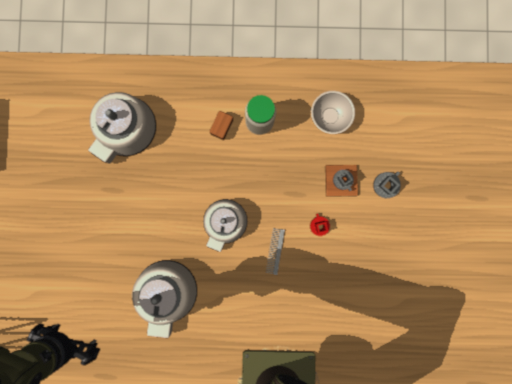

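View pics/scene.png

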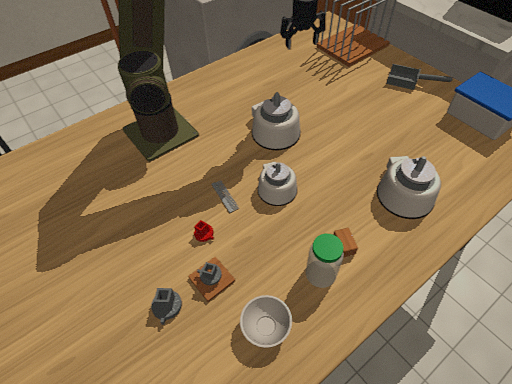

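Candidates from the top view:
- **Hubs:** grey on the stand at (343,180), larger grey at (388,185), red at (320,225). The smaller grey one on the wooden stand fits.
- **Dispensers:** (225,220), (125,123), (165,290). The one at (225,220) is the smallest.

I'll confirm both in enlarged crops.

Run:
```python
from h import *
a=cv2.imread("pics/top.png");b=cv2.imread("pics/scene.png")
r=lambda i,x,y,w,h:cv2.resize(i[y:y+h,x:x+w],(400,300),interpolation=cv2.INTER_CUBIC)
cv2.imwrite("pics/crop.png",np.vstack([np.hstack([r(a,315,150,100,75),r(a,180,185,100,75)]),np.hstack([r(b,150,245,100,75),r(b,230,145,100,75)])]))
s=snap("top")
print("hub",ray(s,344,179,.07),ray(s,342,180,0),"disp",ray(s,226,220,.092))
```

```text
hub [ 0.5845489  -0.16580981  0.07      ] [ 0.58819274 -0.17413431  0.        ] disp [0.46538112 0.15366831 0.092     ]
```

View pics/crop.png

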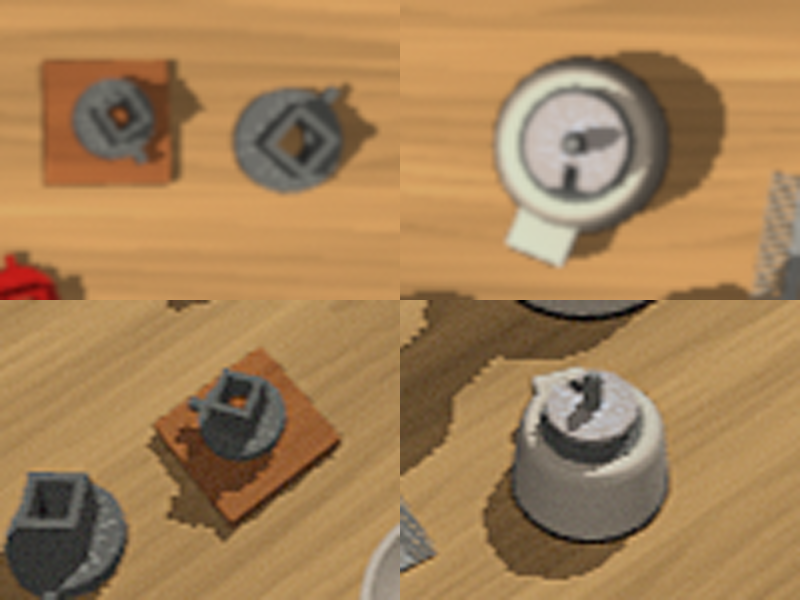

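The crop confirms both choices. The smaller grey hub sits on the wooden foot at (343,180), with its lug pointing down-right at about −142° world. The smallest dispenser's flange centre is at (224,220), with the keyway at (222,230), about 169° world. I'll move over the hub.

Emit:
servo_tool([
  [0.2, [-2.3, 3.0, 0], 0],
  [0.2, [-2.3, 3.0, 0], 0],
  [0.2, [-2.3, 3.0, 0], 0],
  [0.2, [-2.3, 3.0, 0], 0],
  [0.2, [-2.3, 3.0, 0], 0],
  [0.2, [-2.3, 3.0, 0], 0],
  [0.2, [-2.3, 3.0, 0], 0],
  [0.2, [-2.3, 3.0, 0], 0],
  [0.2, [-2.3, 3.0, 0], 0],
  [0.2, [-2.3, 3.0, 0], 0],
], squeeze=30)

```text
time: 1.03
ee_pos: [0.3878, 0.1625, 0.2394]
tcp_rot: [[0.367, 0.93, 0.0], [0.93, -0.367, 0.0], [0.0, 0.0, -1.0]]
ft_force: [0.3, 0.4, -0.5]
grip_width: 0.051
```

Emit:
servo_tool([
  [0.2, [-2.3, 3.0, 0], 0],
  [0.2, [-2.3, 3.0, 0], 0],
  [0.2, [-2.3, 3.0, 0], 0],
  [0.2, [-2.3, 3.0, 0], 0],
  [0.2, [-2.3, 3.0, 0], 0],
  [0.2, [-2.3, 3.0, 0], 0],
  [0.2, [-2.3, 3.0, 0], 0],
  [0.2, [-2.3, 3.0, 0], 0],
  [0.2, [-2.3, 3.0, 0], 0],
  [0.2, [-2.3, 3.0, 0], 0],
])

```text
time: 1.87
ee_pos: [0.5825, -0.1616, 0.239]
tcp_rot: [[0.367, 0.93, -0.0], [0.93, -0.367, 0.0], [0.0, -0.0, -1.0]]
ft_force: [0.3, 0.5, 0.1]
grip_width: 0.0512
```

Emit:
servo_tool([
  [0.2, [0, 0, 0], 7],
  [0.2, [0, 0, 0], 7],
  [0.2, [0, 0, 0], 7],
  [0.2, [0, 0, 0], 7],
  [0.2, [0, 0, 0], 2.4],
  [0.2, [0, 0, 0], 0],
  [0.2, [0, 0, 0], 0],
])

```text
time: 2.45
ee_pos: [0.5819, -0.1597, 0.239]
tcp_rot: [[0.786, 0.618, -0.0], [0.618, -0.786, 0.0], [-0.0, -0.0, -1.0]]
ft_force: [-0.6, 0.1, 0.1]
grip_width: 0.0508
```

Run:
```python
from h import *
w=snap("wrist","w1.png")
print(proj(w,(.585,-.166,.07)), manip.state()["joints"])
cv2.imwrite("pics/w1b.png",cv2.resize(w["pixels"],(768,576),interpolation=cv2.INTER_CUBIC))
```

```text
(np.float64(258.6221307259217), np.float64(182.1946133439488)) [-1.53475575e+01  2.27276452e+01  3.63232393e+00  7.09293053e+01
 -3.52668395e-04  3.65133002e+01]
```

View pics/w1b.png

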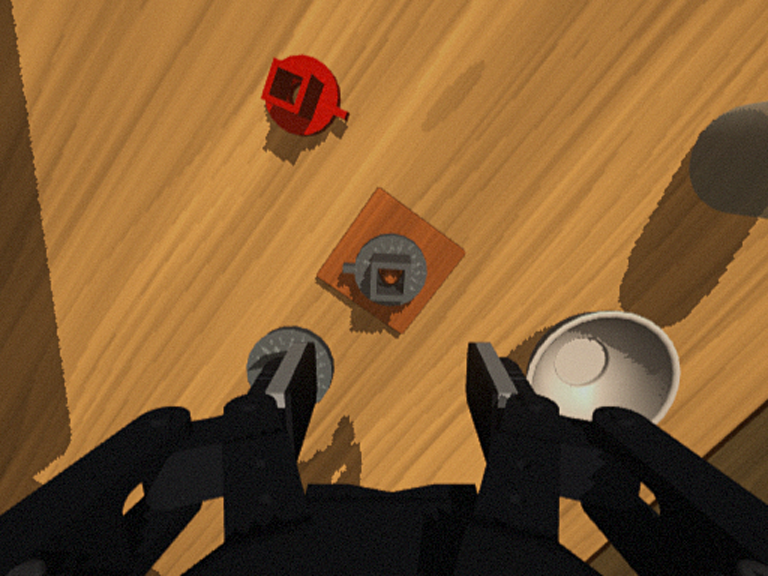

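The hub sits at about (390,270) in the 1.5× view. Its lug points left at (348,268), and the boss is nearly square to the jaws. I'll overlay the model outline in an enlarged crop to refine the position.

```bash
cat >> h.py <<'E'
def model(s,img,c,z0,lug,K,x0,y0):
    "draw hub model: disc top, boss top, lug; c axis xy, z0 underside, lug deg"
    a=np.radians(lug); X=np.array([-np.cos(a),-np.sin(a)]);Y=np.array([-X[1],X[0]])
    def poly(P,z,col):
        q=[proj(s,[*(np.array(c)+p[0]*X+p[1]*Y),z]) for p in P]
        cv2.polylines(img,[np.round((np.array(q)-[x0,y0]+.5)*K*16-8).astype(int)],True,col,1,cv2.LINE_AA,4)
    t=np.linspace(0,2*np.pi,60)
    poly(.028*np.c_[np.cos(t),np.sin(t)],z0+.010,(0,255,0))
    poly(.014*np.array([[1,1],[1,-1],[-1,-1],[-1,1]]),z0+.042,(0,255,255))
    poly(np.array([[-.028,.003],[-.037,.003],[-.037,-.003],[-.028,-.003]]),z0+.010,(255,0,255))
E
python3 - <<'E'
from h import *
w=snap("wrist");K=8;x0,y0=222,145
i=cv2.resize(w["pixels"][y0:y0+72,x0:x0+72],None,fx=K,fy=K,interpolation=cv2.INTER_CUBIC)
j=i.copy();model(w,j,(.585,-.166),.028,-142,K,x0,y0)
cv2.imwrite("pics/w2.png",np.hstack([i[:,:390],j[:,:400]]))
E
```

```text
(no output)
```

View pics/w2.png

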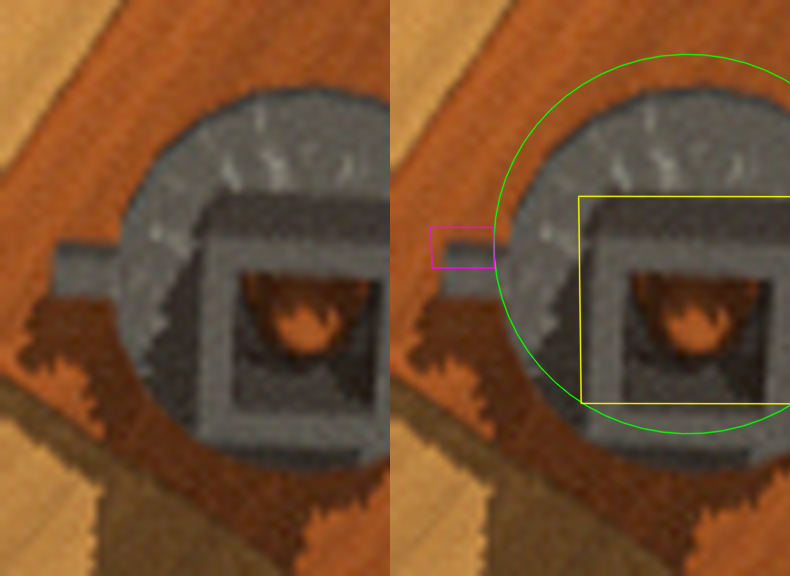

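The hub centre corrects to about (0.589, −0.169), with the lug at about −145°. I'll move there and check from nearer.

Emit:
servo_tool([
  [0.2, [0, 1.2, 0], 3],
  [0.2, [0, 0, 3.5], 0],
  [0.2, [0, 0, 3.5], 0],
  [0.2, [0, 0, 3.5], 0],
  [0.2, [0, 0, 1.4], 0],
  [0.2, [0, 0, 0], 0],
  [0.2, [0, 0, 0], 0],
])

```text
time: 3.13
ee_pos: [0.5888, -0.169, 0.1197]
tcp_rot: [[0.818, 0.575, -0.002], [0.575, -0.818, 0.001], [-0.001, -0.002, -1.0]]
ft_force: [0.2, -0.7, 0.7]
grip_width: 0.0515
```

Run:
```python
from h import *
w=snap("wrist");print(proj(w,(.589,-.169,.07)));K=4
u,v=proj(w,(.589,-.169,.05));x0,y0=int(u)-65,int(v)-70
i=cv2.resize(w["pixels"][y0:y0+140,x0:x0+130],None,fx=K,fy=K,interpolation=cv2.INTER_CUBIC)
model(w,i,(.589,-.169),.028,-145,K,x0,y0)
cv2.imwrite("pics/w3.png",i)
```

```text
(np.float64(259.99818732171997), np.float64(215.83240438432875))
```

View pics/w3.png

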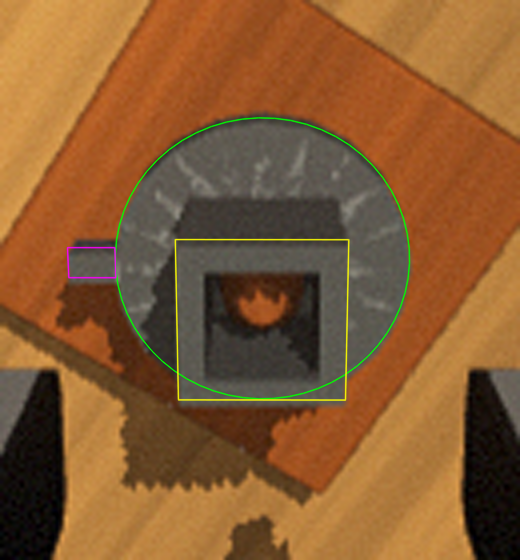

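The overlay matches to within about 1 mm, and the boss is square to the jaws. I'll descend and grip.

Emit:
servo_tool([
  [0.2, [0, 0, 2.4], 0],
  [0.2, [0, 0, 2.4], 0],
  [0.2, [0, 0, 2.1], 0],
  [0.2, [0, 0, 0], 0],
  [-0.5, [0, 0, 0], 0],
  [-0.5, [0, 0, 0], 0],
  [-0.5, [0, 0, 0], 0],
  [-0.5, [0, 0, 0], 0],
  [-0.5, [0, 0, 0], 0],
  [-0.5, [0, 0, 0], 0],
], squeeze=40)

```text
time: 4.02
ee_pos: [0.5913, -0.1698, 0.0538]
tcp_rot: [[0.818, 0.575, 0.004], [0.575, -0.818, -0.001], [0.003, 0.004, -1.0]]
ft_force: [-0.3, -0.7, 6.6]
grip_width: 0.0273
```

Emit:
servo_tool([
  [-0.5, [0, 0, 0], 0],
  [-0.5, [0, 0, -0.2], 0],
  [-0.5, [0, 0, 0], 0],
])

```text
time: 4.27
ee_pos: [0.5898, -0.1693, 0.0542]
tcp_rot: [[0.818, 0.575, 0.001], [0.575, -0.818, -0.0], [0.001, 0.001, -1.0]]
ft_force: [-0.2, 1.2, -1.8]
grip_width: 0.0271
```

Emit:
servo_tool([
  [-0.5, [0, 0, -1], 0],
  [-0.5, [0, 0, -2], 0],
  [-0.5, [0, 0, -2.5], 0],
  [-0.5, [0, 0, -3], 0],
  [-0.5, [0, 0, -3], 0],
  [-0.5, [0, 0, -2.5], 0],
  [-0.5, [0, 0, 0], 0],
  [-0.5, [0, 0, 0], 0],
])

```text
time: 4.93
ee_pos: [0.5905, -0.1695, 0.1955]
tcp_rot: [[0.818, 0.575, 0.004], [0.575, -0.818, -0.001], [0.003, 0.003, -1.0]]
ft_force: [-0.6, -0.3, -1.6]
grip_width: 0.0273
```

Run:
```python
from h import *
w=snap("wrist","w4.png");s=manip.state();p=np.array(s["ee_pos"]);print(p,s["ft_force"],s["grip_width"])
z0=p[2]-.026
K=3;u,v=proj(w,(p[0],p[1],p[2]));x0,y0=int(u)-90,int(v)-110
i=cv2.resize(w["pixels"][y0:y0+190,x0:x0+190],None,fx=K,fy=K,interpolation=cv2.INTER_CUBIC)
model(w,i,p[:2],z0,-145,K,x0,y0)
cv2.imwrite("pics/w4b.png",i)
t=snap("top","t2.png")
# flange: seat predicted with top
print(ray(t,224.3,220.5,.092),ray(t,180+172/4,185+144/4,.126))
```

```text
[ 0.58927195 -0.16912819  0.19358141] [ 0.80343535  0.21636355 -1.99573744] 0.027051073917390454
[0.46394728 0.15818506 0.092     ] [0.46253523 0.15974546 0.126     ]
```

View pics/w4b.png

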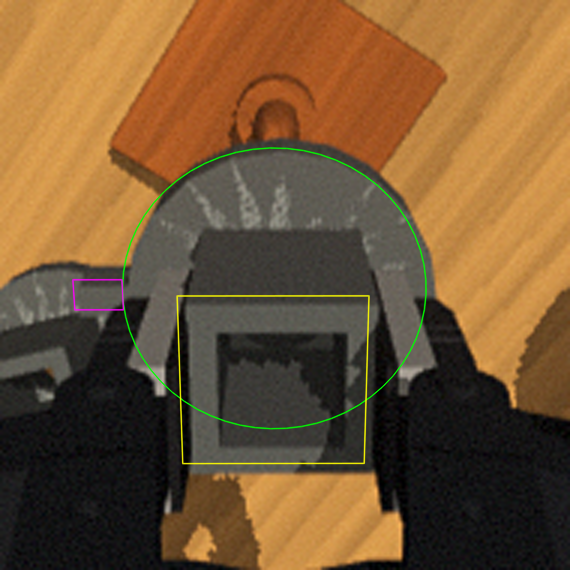

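The hub is held and off the peg, possibly with a slight tilt of up to 5° about the jaw axis. Next I'll turn it toward the estimated keyway angle and go to a viewpoint beside the dispenser.

Emit:
servo_tool([
  [-0.5, [0, 0, -0.4], 5],
  [-0.5, [0, 0, -0.4], 6],
  [-0.5, [0, 0, -0.4], 6],
  [-0.5, [0, 0, -0.4], 6],
  [-0.5, [0, 0, -0.4], 6],
  [-0.5, [0, 0, -0.4], 6],
  [-0.5, [0, 0, -0.2], 6],
  [-0.5, [0, 0, 0], 5],
  [-0.5, [0, 0, 0], 0],
])

```text
time: 5.78
ee_pos: [0.5882, -0.1688, 0.2173]
tcp_rot: [[0.982, -0.191, -0.004], [-0.191, -0.982, 0.001], [-0.004, -0.0, -1.0]]
ft_force: [-0.1, -0.7, -1.2]
grip_width: 0.0274
```

Emit:
servo_tool([
  [-0.5, [-1.2, -1.5, 0], 0],
  [-0.5, [-2.2, -2.8, 0], 0],
  [-0.5, [-2.2, -2.8, 0], 0],
  [-0.5, [-2.2, -2.8, 0], 0],
  [-0.5, [-2.2, -2.8, 0], 0],
  [-0.5, [-2.2, -2.8, 0], 0],
  [-0.5, [-2.2, -2.8, 0], 0],
  [-0.5, [-2.2, -2.8, 0], 0],
  [-0.5, [-2.0, -2.7, 0], 0],
  [-0.5, [0, 0, 0], 0],
])

```text
time: 6.62
ee_pos: [0.4477, 0.1037, 0.218]
tcp_rot: [[0.983, -0.181, -0.005], [-0.181, -0.983, 0.002], [-0.005, -0.001, -1.0]]
ft_force: [0.2, -0.6, -1.1]
grip_width: 0.0272
```

Emit:
servo_tool([
  [-0.5, [0, 0, 0], 0],
  [-0.5, [0, 0, 0], 0],
  [-0.5, [0, 0, 0], 0],
])

```text
time: 6.87
ee_pos: [0.452, 0.099, 0.2188]
tcp_rot: [[0.982, -0.19, -0.001], [-0.19, -0.982, -0.001], [-0.001, 0.001, -1.0]]
ft_force: [0.7, 0.3, -1.8]
grip_width: 0.0276
```

Run:
```python
from h import *
w=snap("wrist","w5.png");s=manip.state();print(s["ee_pos"],s["joints"])
print(proj(w,(.463,.158,.092)),proj(w,(.463,.158,.126)))
cv2.imwrite("pics/w5b.png",cv2.resize(w["pixels"][:300],(795,466),interpolation=cv2.INTER_CUBIC))
```

```text
[0.45221141 0.09881315 0.21887914] [ 1.23376043e+01  9.46841901e+00 -1.81971030e+01  6.23737814e+01
 -1.71700987e-02  1.13326212e+02]
(np.float64(260.24319099351135), np.float64(118.02995325334004)) (np.float64(260.1799077521481), np.float64(119.53218579844383))
```

View pics/w5b.png

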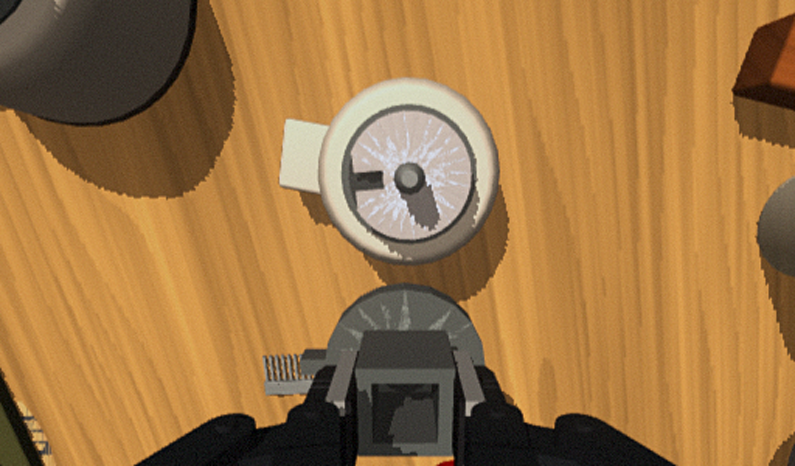

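The flange is centred near (408,174) and the spindle tip is at (409,178). The keyway opens left around (370,180) and the hub's lug is left at (315,355). I'll rectify to the flange plane for a measured centre and keyway angle.

```bash
cat > rect.py <<'E'
from h import *
def rectify(s,c,z,half=.05,r=.00025):
    n=int(2*half/r); P=[]
    for dx,dy in((-1,-1),(1,-1),(1,1),(-1,1)): P.append(proj(s,(c[0]+dx*half,c[1]+dy*half,z)))
    # rect image: col = +x, row = -y
    dst=np.float32([[0,n],[n,n],[n,0],[0,0]])
    return cv2.warpPerspective(s["pixels"],cv2.getPerspectiveTransform(np.float32(P),dst),(n,n),flags=cv2.INTER_CUBIC)
def find(img,half=.05,r=.00025):
    g=cv2.GaussianBlur(cv2.cvtColor(img,cv2.COLOR_BGR2GRAY),(9,9),2)
    c=cv2.HoughCircles(g,cv2.HOUGH_GRADIENT,1,20,param1=60,param2=15,minRadius=int(.031/r),maxRadius=int(.037/r))
    c=c[0][:3] if c is not None else []
    for u,v,R in c[:1]:
        a=np.radians(np.arange(110,250));rr=np.arange(.018,.030,.0005)/r
        m=cv2.remap(g,(u+np.outer(np.cos(a),rr)).astype(np.float32),(v-np.outer(np.sin(a),rr)).astype(np.float32),cv2.INTER_LINEAR).mean(1)
        th=(m.max()+m.min())/2; d=np.degrees(a)[m<th]; print("slot dark deg",d.min(),d.max(),len(d),d.mean())
    return c
E
python3 - <<'E'
from rect import *
w=snap("wrist");t=snap("top");c=(.464,.157);o=[]
for s in(w,t):
    i=rectify(s,c,.092);F=find(i)
    for u,v,R in F: print(c[0]+u*.00025-.05,c[1]+.05-v*.00025,R*.25)
    for u,v,R in F[:1]: cv2.circle(i,(int(u),int(v)),int(R),(0,255,0),1)
    o.append(i)
u,v=263.4,114.6;print("tip",ray(w,u,v,.126))
p=np.array(manip.state()["ee_pos"])
h=cv2.resize(w["pixels"][175:305,195:325],(400,400),interpolation=cv2.INTER_CUBIC)
cv2.imwrite("pics/r1.png",np.hstack([o[0],h]))
E
```

```text
slot dark deg 163.0 186.0 24 174.5
0.46612495 0.161375 36.85
0.46187496 0.164625 31.9
0.468875 0.157125 31.9
tip [0.46623869 0.16088454 0.126     ]
```

View pics/r1.png

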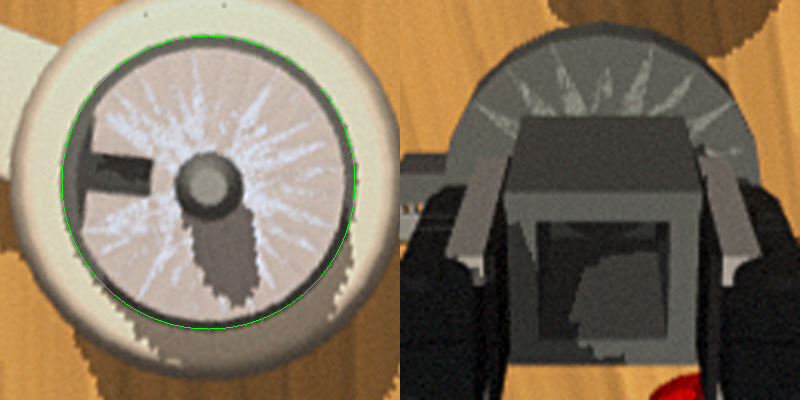

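The axis is at about (0.4665, 0.161), by flange centre and tip, with the keyway at about 174°. I'll use PnP on the hub corners in the right crop for its in-hand pose.

Run:
```python
from h import *
w=snap("wrist");st=manip.state();T=np.array(st["tcp_rot"]);p=np.array(st["ee_pos"])
O=np.float64([[-14,-14,0],[14,-14,0],[-14,14,0],[14,14,0],[-14,-14,32],[14,-14,32],[0,-28,32]])/1000
I=np.float64([[105,193],[303,192],[110,362],[296,362],[120,116],[290,116],[204,38]])*130/400+[195,175]-.3
K=np.array([[w["f"],0,w["cx"]],[0,w["f"],w["cy"]],[0,0,1]])
ok,rv,tv=cv2.solvePnP(O,I,K,None)
pr=cv2.projectPoints(O,rv,tv,K,None)[0][:,0]; print("res px",np.abs(pr-I).max())
R=w["R"].T@cv2.Rodrigues(rv)[0]; c=w["R"].T@(tv.ravel()-w["t"])
print("boss top in tool mm",T.T@(c-p)*1000); print("hub axes in tool",(T.T@R).round(3).tolist())
und=c+R@[0,0,.042]; print("underside in tool mm",T.T@(und-p)*1000)
```

```text
res px 1.8537200347140015
boss top in tool mm [ 1.18192378e-02  2.16809149e-02 -1.47299342e+01]
hub axes in tool [[1.0, -0.0, 0.006], [0.0, 1.0, -0.005], [-0.006, 0.005, 1.0]]
underside in tool mm [ 0.26961576 -0.20248559 27.26867635]
```

The hub hangs straight and centred on the TCP, with its underside about 26.5 mm ahead of it. Next I'll move above the spindle, aim the tab at 174° and descend to just above the tip.

Emit:
servo_tool([
  [-0.5, [0.2, -1.4, 0], -2],
  [-0.5, [0, -2.0, 0], -3],
  [-0.5, [0, -2.0, 0], 0],
  [-0.5, [0, -1.0, 0], 0],
  [-0.5, [0, 0, 1.5], 0],
  [-0.5, [0, 0, 2.5], 0],
  [-0.5, [0, 0, 1.6], 0],
  [-0.5, [0, 0, 0], 0],
  [-0.5, [0, 0, 0], 0],
])

```text
time: 7.82
ee_pos: [0.462, 0.162, 0.1627]
tcp_rot: [[0.995, -0.104, -0.002], [-0.104, -0.995, -0.001], [-0.002, 0.001, -1.0]]
ft_force: [0.2, -0.0, -1.3]
grip_width: 0.0274
```

Run:
```python
from h import *
w=snap("wrist","w6.png");s=manip.state();p=np.array(s["ee_pos"]);print(p,s["ft_force"],s["tcp_rot"])
i=cv2.resize(w["pixels"][90:310,130:390],(780,660)[0:2] if 0 else (709,600),interpolation=cv2.INTER_CUBIC)
cv2.imwrite("pics/w6b.png",i)
for z in(.126,.092): print(z,[round((a-b)*709/260) for a,b in zip(proj(w,(.4665,.161,z)),(130,90))])
```

```text
[0.46296411 0.16235755 0.16372214] [-0.14232655 -0.09419459 -0.78486825] [[ 9.94583935e-01 -1.03936493e-01 -4.60273681e-05]
 [-1.03936501e-01 -9.94583906e-01 -2.39244563e-04]
 [-2.09118387e-05  2.42732722e-04 -9.99999970e-01]]
0.126 [377, 365]
0.092 [374, 317]
```

View pics/w6b.png

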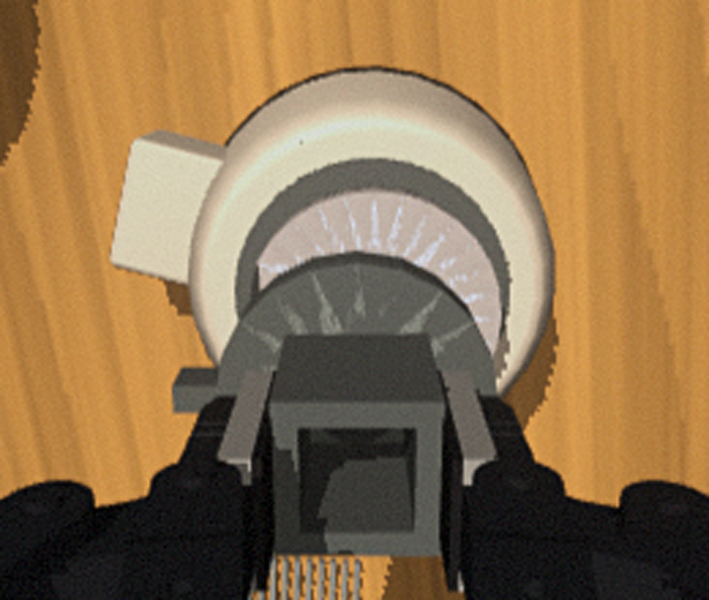

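The hub is about 4 mm to the left (tool x) of the flange centre, at crop (357,…) against (375,…), because the shift was applied in the turned axes. I'll correct it, then lower gently while watching the force.

Emit:
servo_tool([
  [-0.5, [0.4, 0.1, 0], 0],
  [-0.5, [0, 0, 0], 0],
  [-0.5, [0, 0, 0.4], 0],
  [-0.5, [0, 0, 0.4], 0],
  [-0.5, [0, 0, 0.4], 0],
  [-0.5, [0, 0, 0], 0],
])

```text
time: 8.37
ee_pos: [0.4658, 0.1611, 0.1504]
tcp_rot: [[0.995, -0.103, -0.002], [-0.103, -0.995, -0.001], [-0.002, 0.001, -1.0]]
ft_force: [-0.2, 0.1, -0.6]
grip_width: 0.0277
```

Emit:
servo_tool([
  [-0.5, [0, 0, 0.3], 0],
  [-0.5, [0, 0, 0.3], 0],
  [-0.5, [0, 0, 0], 0],
])

```text
time: 8.62
ee_pos: [0.4661, 0.1612, 0.1446]
tcp_rot: [[0.995, -0.103, -0.001], [-0.103, -0.995, -0.0], [-0.001, 0.0, -1.0]]
ft_force: [-0.6, 0.2, -1.2]
grip_width: 0.0274
```

Emit:
servo_tool([
  [-0.5, [0, 0, 0.3], 0],
  [-0.5, [0, 0, 0.3], 0],
  [-0.5, [0, 0, 0.3], 0],
  [-0.5, [0, 0, 0.3], 0],
  [-0.5, [0, 0, 0], 0],
])

```text
time: 9.03
ee_pos: [0.4661, 0.1612, 0.1326]
tcp_rot: [[0.995, -0.103, -0.001], [-0.103, -0.995, -0.0], [-0.001, 0.001, -1.0]]
ft_force: [-0.5, -0.6, -0.8]
grip_width: 0.027
```

Emit:
servo_tool([
  [-0.5, [0, 0, 0.2], 0],
  [-0.5, [0, 0, 0.2], 0],
  [-0.5, [0, 0, 0.2], 0],
  [-0.5, [0, 0, 0], 0],
])

```text
time: 9.37
ee_pos: [0.4663, 0.1612, 0.1269]
tcp_rot: [[0.995, -0.103, -0.001], [-0.103, -0.995, -0.0], [-0.001, 0.0, -1.0]]
ft_force: [-0.2, 0.3, -1.4]
grip_width: 0.0274
```

Emit:
servo_tool([
  [-0.5, [0, 0, 0.15], 0],
  [-0.5, [0, 0, 0.1], 0],
  [-0.5, [0, 0, 0], 0],
])

```text
time: 9.62
ee_pos: [0.4664, 0.1613, 0.1246]
tcp_rot: [[0.995, -0.103, -0.0], [-0.103, -0.995, -0.0], [-0.0, 0.0, -1.0]]
ft_force: [1.0, 0.0, -1.3]
grip_width: 0.0274
```

Emit:
servo_tool([
  [-0.5, [0, 0, 0.1], 0],
  [-0.5, [0, 0, 0.1], 0],
  [-0.5, [0, 0, 0], 0],
])

```text
time: 9.87
ee_pos: [0.4665, 0.1613, 0.1226]
tcp_rot: [[0.995, -0.103, -0.0], [-0.103, -0.995, -0.0], [-0.0, 0.0, -1.0]]
ft_force: [-0.5, 0.7, -2.0]
grip_width: 0.0274
```

Emit:
servo_tool([
  [-0.5, [0, 0, 0.1], 0],
  [-0.5, [0, 0, 0], 0],
])

```text
time: 10.03
ee_pos: [0.4665, 0.1613, 0.1217]
tcp_rot: [[0.995, -0.103, -0.0], [-0.103, -0.995, -0.0], [-0.0, 0.0, -1.0]]
ft_force: [-0.2, -0.1, -1.8]
grip_width: 0.0272
```

Emit:
servo_tool([
  [-0.5, [0, 0, 0.1], 0],
  [-0.5, [0, 0, 0.1], 0],
  [-0.5, [0, 0, 0], 0],
])

```text
time: 10.28
ee_pos: [0.4665, 0.1613, 0.1196]
tcp_rot: [[0.995, -0.103, -0.0], [-0.103, -0.995, -0.0], [-0.0, 0.0, -1.0]]
ft_force: [0.3, 0.4, -1.4]
grip_width: 0.0271
```

Emit:
servo_tool([
  [-0.5, [0, 0, 0.1], 0],
  [-0.5, [0, 0, 0], 0],
])

```text
time: 10.45
ee_pos: [0.4665, 0.1613, 0.1186]
tcp_rot: [[0.995, -0.103, -0.0], [-0.103, -0.995, -0.0], [-0.0, 0.0, -1.0]]
ft_force: [-0.7, 0.3, -1.1]
grip_width: 0.0271
```

Emit:
servo_tool([
  [-0.5, [0, 0, 0.1], 0],
  [-0.5, [0, 0, 0], 0],
])

```text
time: 10.62
ee_pos: [0.4667, 0.1614, 0.1179]
tcp_rot: [[0.995, -0.103, 0.0], [-0.103, -0.995, 0.0], [0.0, -0.0, -1.0]]
ft_force: [0.0, 0.4, -1.0]
grip_width: 0.0272
```

Emit:
servo_tool([
  [-0.5, [0, 0, 0.1], 0],
  [-0.5, [0, 0, 0], 0],
])

```text
time: 10.78
ee_pos: [0.4667, 0.1614, 0.1171]
tcp_rot: [[0.995, -0.103, 0.0], [-0.103, -0.995, 0.0], [0.0, -0.0, -1.0]]
ft_force: [-0.9, -0.2, 1.4]
grip_width: 0.0275
```

Contact comes only now, at TCP 0.117, matching the underside on the flange (0.092 + 0.026). On tab contact it would have been about 0.124, so the tab seems to have dropped in. I'll press lightly to confirm the spring.

Emit:
servo_tool([
  [-0.5, [0, 0, 0.1], 0],
  [-0.5, [0, 0, 0.05], 0],
  [-0.5, [0, 0, 0], 0],
  [-0.5, [0, 0, 0], 0],
])

```text
time: 11.12
ee_pos: [0.4667, 0.1614, 0.1155]
tcp_rot: [[0.995, -0.103, 0.0], [-0.103, -0.995, 0.0], [0.0, -0.0, -1.0]]
ft_force: [-0.1, 0.2, 3.8]
grip_width: 0.0276
```

Emit:
servo_tool([
  [-0.5, [0, 0, 0], 4],
  [-0.5, [0, 0, 0], 4],
  [-0.5, [0, 0, 0], 0],
])

```text
time: 11.37
ee_pos: [0.4661, 0.1592, 0.1151]
tcp_rot: [[0.97, -0.243, -0.001], [-0.243, -0.97, -0.005], [0.001, 0.005, -1.0]]
ft_force: [-0.7, -5.8, 3.9]
grip_width: 0.0273
```

```bash
python3 -c "
from h import *
s=manip.state();print(s['ee_pos'],s['ft_force'],s['wrist_torque'],np.degrees(np.arctan2(s['tcp_rot'][1][0],s['tcp_rot'][0][0])))"
```

```text
[0.46610009 0.15916483 0.1150793 ] [-0.6779974  -5.76181289  3.90892294] [-1.22191412  0.15241108  0.11888134] -14.084900243412935
```

The turn is blocked after a few degrees by a side force of about 6 N, so the tab is in the keyway, and the spring yields under light pressure. I'll turn back to centre, unload, release and lift clear.

Emit:
servo_tool([
  [-0.5, [0, 0, 0], -4],
  [-0.5, [0, 0, 0], -4],
  [-0.5, [0, 0, -0.1], 0],
  [-0.5, [0, 0, 0], 0],
  [-0.5, [0, 0, 0], 0],
])

```text
time: 11.78
ee_pos: [0.4669, 0.161, 0.1164]
tcp_rot: [[0.994, -0.105, 0.001], [-0.105, -0.994, -0.001], [0.001, 0.001, -1.0]]
ft_force: [-0.2, -1.8, 3.8]
grip_width: 0.0272
```

Emit:
servo_tool([
  [0.2, [0, 0, 0], 0],
  [0.2, [0, 0, 0], 0],
  [0.2, [0, 0, 0], 0],
  [0.2, [0, 0, 0], 0],
  [0.2, [0, 0, -0.5], 0],
  [0.2, [0, 0, -1.5], 0],
  [0.2, [0, 0, -3], 0],
  [0.2, [0, 0, -4], 0],
  [0.2, [0, 0, -3], 0],
  [0.2, [0, 0, 0], 0],
])

```text
time: 12.62
ee_pos: [0.4702, 0.1627, 0.243]
tcp_rot: [[0.995, -0.103, 0.011], [-0.103, -0.995, 0.004], [0.011, -0.005, -1.0]]
ft_force: [0.8, 0.9, 0.2]
grip_width: 0.0509
```

Run:
```python
from h import *
w=snap("wrist","w7.png");s=manip.state();print(s["ee_pos"],s["ft_force"],s["grip_width"]);K=3
c=(.4665,.161);u,v=proj(w,(*c,.11));x0,y0=int(u)-110,int(v)-100
i=cv2.resize(w["pixels"][y0:y0+170,x0:x0+220],None,fx=K,fy=K,interpolation=cv2.INTER_CUBIC)
model(w,i,c,.092,174,K,x0,y0)
cv2.imwrite("pics/w7b.png",i)
```

```text
[0.46910658 0.16226656 0.24020155] [ 0.17249774 -0.54724454  1.00993908] 0.051012091408759355
```

View pics/w7b.png

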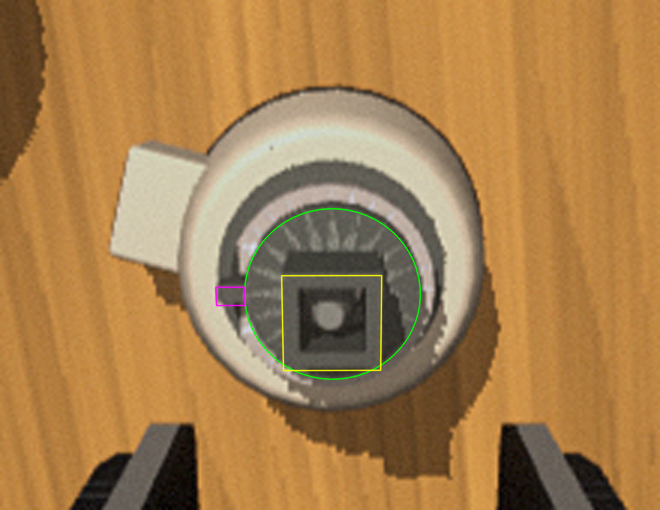

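The released hub sits concentric on the flange. Its disc and boss match the model outline for z = 0.092 within about 1 mm, the lug lies over the keyway at (232,290), and the fingers are clear. Handing in.

Emit:
servo_tool([
  [0.2, [0, 0, -1], 0],
  [0.2, [0, 0, 0], 0],
  [0.2, [0, 0, 0], 0],
  [0.2, [0, 0, 0], 0],
])

```text
time: 13.0
ee_pos: [0.466, 0.1612, 0.2452]
tcp_rot: [[0.995, -0.103, -0.002], [-0.103, -0.995, -0.001], [-0.002, 0.001, -1.0]]
ft_force: [0.6, 0.1, -0.2]
grip_width: 0.0514
```

```bash
python3 -c "
from h import *
print(manip.state()['time'],manip.job_done())"
```

```text
the job is handed in; nothing more can be done
13.0 None
```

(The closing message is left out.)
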